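# Close the slide gate and pull the extractor's filter cassette

## Task

Take the filter cassette out of the bench-top dust extractor. First slide the gate on its deck fully shut over the inlet grille and leave it shut; only then pinch the cassette's two side catches together, lift the cassette straight up until it is well clear of the extractor, and finish while still holding it there, upright, by the pinched catches. Do not disturb the glue bottle, the wax tin or the sanding block standing around.

Things in the scene. Friction and masses are not known exactly. Their poses are not given: they have to be found in the camera images.
- extractor: Grey bench-top dust extractor fixed to the bench, 240 (x) by 280 (y) by 110 mm high; origin under its centre at bench level, z up, x to its rear, y to its left. In its flat deck (110 mm up): the cassette's open well, 108 by 59 mm, centred at x = +45, y = 0 mm; the slide gate, along y between two rails at x = -70 mm; the inlet grille at x = -70, y = -72 mm.
- gate (a joint): Opening of the slide gate in m: 0 = fully shut (plate over the inlet grille, against its stop), 0.09 = wide open. It grows towards the extractor's +y. It starts partly to widely open, stays where it is left, and slides with about 2 N of friction.
- gate_grip (a point): Centre of the gate's black upright grip block: 34 (extractor x) by 20 (extractor y, the sliding direction) by 36 mm tall; this point is 23 mm above the deck, the block's top 41 mm. When shut it lies at x = -70, y = -72 mm of the extractor. Under it, the steel gate plate, 54 by 92 mm.
- cassette_head (a point): Loose whitish filter cassette, 104 (x) by 55 (y) by 128 mm tall, 0.2 to 0.5 kg, axes as the extractor's. This point: on its centre line between the catch pads, 110 mm above its underside, seated 22 mm above the deck. Head bar 102 by 30 mm, top 40 mm above the deck; 88 mm sit in the well, 2 mm play all round. Hooks under the well's lips hold it until both catches are pressed in 4 mm.
- catch_left (a joint): Inward travel in m of the catch on the cassette's +y side: 0 = out, latched; 0.006 = in to its stop. Spring 3 N at first, 6 N at the stop; springs back when let go. Black upright pad 30 mm wide (x), from the deck to 36 mm above it; outer face at y = +28 mm of the cassette when out, +22 when in, so 56 mm over both pads when out, 44 when pinched.
- catch_right (a joint): The same for the mirror-image catch on the cassette's -y side (outer face at y = -28 mm when out).
- glue_bottle: Bystander: white glue bottle, 60 mm across, 170 mm tall, standing on the bench beside the extractor; origin at the centre of its underside.
- wax_tin: Bystander: plain metal tin, 84 mm across, 60 mm tall, standing on the bench beside the extractor; origin at the centre of its underside.
- sanding_block: Bystander: cork sanding block 110 by 65 by 30 mm, lying on the bench beside the extractor; origin at the centre of its underside.
Things that resemble listed ones, but are neither listed nor needed, are in the scene too. What is shaped like the part that bears cassette_head but blue or red is not meant.

How it is judged:
On the way, in this order (a step that is already met when the one before it is completed fails the run):
1. the gate is fully shut while the cassette is still home (value of joint gate below 0.004 m and z of cassette_head in the frame of extractor below 0.142 m), for 0.2 s.
2. both catches are pinched in and the cassette is on its way up (value of joint each of catch_left, catch_right above 0.0035 m and z of cassette_head in the frame of extractor above 0.15 m), for 0.1 s.
At the end, for the whole second after the job is handed in: Gate within 5 mm of shut; cassette held still and upright (within 0.3 rad) by the fingers on both catches, each pressed in at least 3.5 mm; its head point over 230 mm above the bench (underside 10 mm clear of the deck); it does not touch the extractor (value of joint gate below 0.005 m and height (world z) of cassette_head above 0.23 m and angle between cassette_head's own z axis and vertical below 0.3 rad and value of joint each of catch_left, catch_right above 0.0035 m and contact force between the fingers and catch_left above 2 N and contact force between the fingers and catch_right above 2 N and contact force between cassette and extractor below 0.2 N and linear speed of cassette below 0.03 m/s); the arm keeps its last pose, push and grip.
It fails at once if the cassette is lifted while the gate is not shut (value of joint gate above 0.006 m and z of cassette_head in the frame of extractor above 0.145 m).
It fails at once if the glue bottle is disturbed (distance of glue_bottle from where it was at the start of the episode above 0.025 m or angle between glue_bottle's own z axis and vertical above 0.4 rad).
It fails at once if the wax tin is disturbed (distance of wax_tin from where it was at the start of the episode above 0.025 m or angle between wax_tin's own z axis and vertical above 0.4 rad).
It fails at once if the sanding block is disturbed (distance of sanding_block from where it was at the start of the episode above 0.025 m).
It also fails if it takes over 45 s, if anything falls off the work surface, if the arm or the gripper's body presses on something with over 40 N, if the wrist force passes 120 N, or if a joint passes its speed limit or range.

## Robot

A 6-joint arm with a two-finger parallel gripper is mounted at the origin on the work surface. World frame = base frame: x ahead of the robot, y to its left, z up, the work surface at z = 0. Lengths are in m, angles in rad, forces in N, time in s.
With the tool pointing down it reaches from about 0.3 to 0.775 m from the base axis. Payload 14.6 kg.
Tool frame: the origin (TCP) lies on the front face of the gripper's body, between the roots of the fingers; the fingertips stand 97 mm ahead of it and the grasp point (between the pads) lies 78 mm ahead of it; z points along the fingers, y is the direction in which the jaws open and shut (so a half turn about z gives the same grasp; the last joint's range is limited). The gripper opens to 94 mm and grips with 3 to 60 N. Pads are 16 mm wide; open, the fingers measure 119 mm over their backs; the gripper's body (75 mm by 177 mm) begins 78 mm behind the grasp point.
Start: joints at [1.097, 0.3, 1.521, -0, 1.321, -0.067], TCP at [0.218, 0.505, 0.303] pointing down, gripper open.
Joint ranges: [-3.03, 3.03], [-0.79, 2.21], [0.23, 2.52], [-1.04, 4.18], [0, 3.07], [-2.55, 2.55]. Speed limits (rad/s): [2.22, 2.22, 2.57, 3.14, 3.14, 3.14].

## Interface

Orientations are given as [roll, pitch, yaw] about the fixed x, y, z axes, in that order (R = Rz(yaw) Ry(pitch) Rx(roll)).
In Python, from station import ctrl gives the robot as it stands. The module is installed in compiled form; this text tells all that it offers.
- The arm moves only by the shell command python3 -m pendant 'ROWS' [FORCE]. ROWS is JSON, a list of rows, each an object of numbers: "rx", "ry", "rz": the turn, a rotation vector about the tool's x, y, z each as a share of 4 degrees, from -1 to 1; "tx", "ty", "tz": the shift along the tool's x, y, z each as a share of 0.04 m, from -1 to 1; "grip": the gripper command: -1 is fully open, 1 is shut, values between are in proportion. A call has 1 to 8 rows; each row shifts and turns the pose as measured when the row begins, along the tool's axes as they then stand; what a row does not reach is not made up. A row lasts 1/12 s, in which the tool goes at most 41.7 mm and 7.16 degrees, less where a joint would pass 70% of its speed; a pose out of reach is approached as far as the arm can. A call with a number of a shift or a turn outside -1 to 1 is refused whole. A call with a gripper value outside its range is refused whole. The fingers move at their own pace and stop on an object; FORCE is the grip in N (left out, the last holds). Time passes only in rows, so rows that do not move let the fingers close. It gives the time, the measured TCP pose, the force and the opening at its end, in the units of the state.
- ctrl.get_obs(): the state, without advancing time (a new reading comes with each control period).
- ctrl.camera(name): name is "side" or "top" or "wrist"; returns a dict with "pixels" (384x512x3 uint8, blue, green, red), "fx", "fy", "cx", "cy" (pixels), "world_from_camera" (4x4, takes a point from camera to world coordinates). Camera axes: x right, y up, looking along -z (the intrinsics and any distortion apply to the point x, -y, -z); pixel columns grow to the right and rows downward; lengths in m; the calibration is good to about 2 mm. A picture is of the moment at which its call begins. There is no depth.
- ctrl.hand_in(): hands the job in, once; it reports no verdict.
The state is a dict: "time_s": time; "qpos": joint angles; "joint_vel": joint speeds; "tau": joint torques, N m; "ee_pos": TCP position; "eef_rot": TCP orientation; "force": force on the tool from outside, world axes, zero at the start; "moment": the same for the moment, N m; "grip_width": finger opening in m.
Only numpy, scipy, OpenCV 4.12 (cv2) and the standard library are available. Lean on these libraries where they do the work, as an engineer would, in place of code of your own. Each camera call takes 0.05 s, during which the arm holds its last target.

## Working session

There is one attempt and no reset: what is moved stays moved. The work goes in short steps, Python scripts to look and compute and a shell command to move; the robot and the scene stay as the last step left them, time stands still between calls to the robot, and variables do not carry over. Pictures are saved under pics/ and viewed, and the job is handed in when it is done.

```bash
mkdir -p pics; ls
python3 - <<'E'
from station import ctrl
import cv2,numpy as np
o=ctrl.get_obs();print({k:np.round(v,3) for k,v in o.items()})
for n in("side","top","wrist"):
    c=ctrl.camera(n);cv2.imwrite(f"pics/{n}0.png",np.ascontiguousarray(c["pixels"]))
    print(n,c["fx"],c["fy"],c["cx"],c["cy"],[k for k in c],np.round(c["world_from_camera"],3).tolist())
E
```

```text
pics
{'time_s': np.float64(0.0), 'qpos': array([ 1.097,  0.3  ,  1.522,  0.   ,  1.321, -0.067]), 'joint_vel': array([ 0.002,  0.   , -0.   , -0.   , -0.001,  0.001]), 'tau': array([ 1.0000e-03, -5.3180e+01, -3.5273e+01,  7.1000e-02,  2.4000e-02,
       -0.0000e+00]), 'ee_pos': array([0.218, 0.505, 0.302]), 'eef_rot': array([-3.14 , -0.   ,  2.735]), 'force': array([-0.022, -0.289, -0.291]), 'moment': array([-0.002,  0.006,  0.009]), 'grip_width': np.float64(0.094)}
side 464.89437731467757 464.89437731467757 259.66932977008486 186.22727324786928 ['pixels', 'fx', 'fy', 'cx', 'cy', 'world_from_camera'] [[0.998, 0.02, -0.058, 0.475], [-0.058, 0.609, -0.791, -1.134], [0.02, 0.793, 0.609, 1.015], [0.0, 0.0, 0.0, 1.0]]
top 392.8010947245146 392.8010947245146 252.7727322196886 189.546949686065 ['pixels', 'fx', 'fy', 'cx', 'cy', 'world_from_camera'] [[0.011, 0.998, -0.063, 0.473], [-1.0, 0.012, 0.026, 0.024], [0.027, 0.063, 0.998, 1.353], [0.0, 0.0, 0.0, 1.0]]
wrist 320.7919175064202 320.7919175064202 256.0701305679559 187.01081716877596 ['pixels', 'fx', 'fy', 'cx', 'cy', 'world_from_camera'] [[0.395, -0.894, -0.213, 0.155], [0.919, 0.384, 0.093, 0.532], [-0.001, -0.232, 0.973, 0.383], [0.0, 0.0, 0.0, 1.0]]
```

View pics/side0.png

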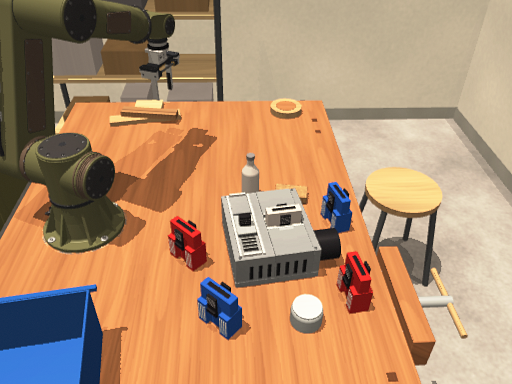

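View pics/top0.png

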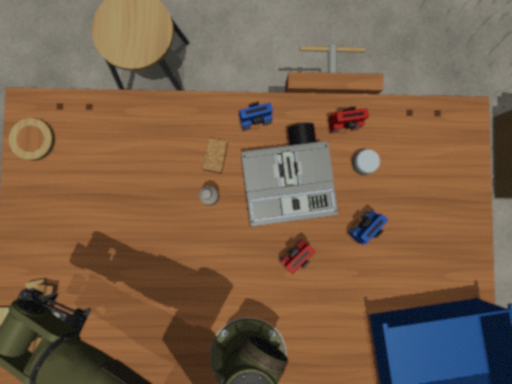

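View pics/wrist0.png

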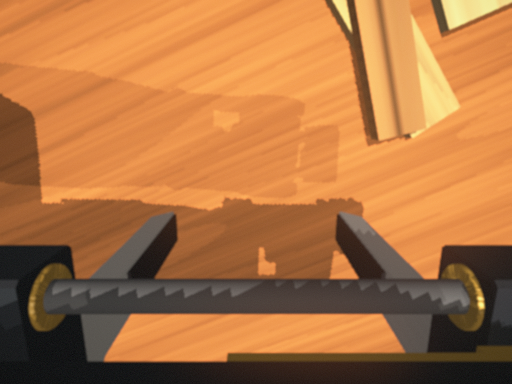

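Candidates for the cassette, by top-camera pixel: the whitish head in the extractor (287,168), blue (256,116), blue (369,228), red (349,120) and red (298,256). The description fits only the whitish one. I'll check it in a close crop.

Run:
```python
import cv2,numpy as np
a=cv2.imread("pics/top0.png")[130:240,230:350];b=cv2.imread("pics/side0.png")[180:290,210:350]
cv2.imwrite("pics/ctop.png",cv2.resize(a,None,fx=5,fy=5,interpolation=cv2.INTER_CUBIC))
cv2.imwrite("pics/cside.png",cv2.resize(b,None,fx=5,fy=5,interpolation=cv2.INTER_CUBIC))
```

```text
(no output)
```

View pics/ctop.png

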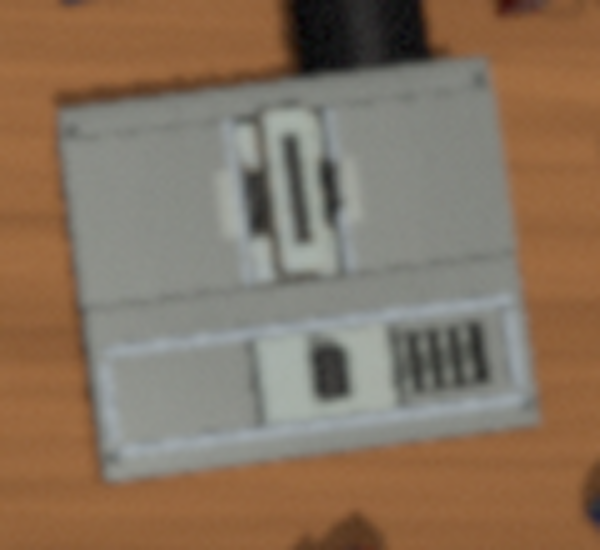

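View pics/cside.png

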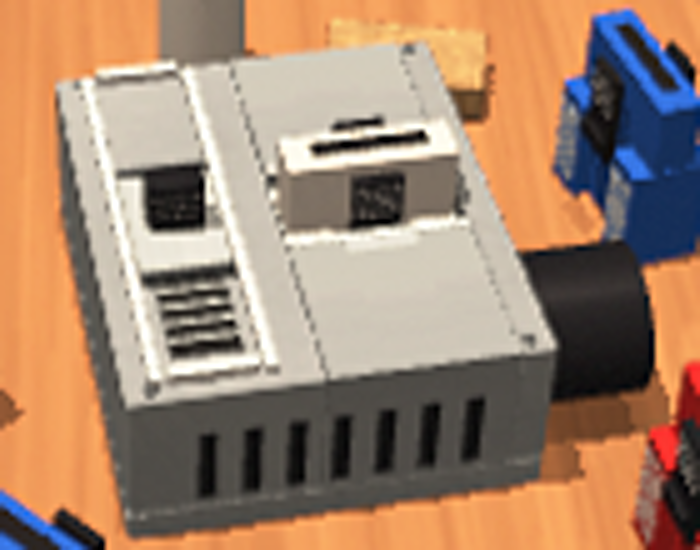

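The crop confirms that the whitish head with two black catch pads sits in the well. The gate's black grip is at about top pixel (296,204), with the grille to its right at about (319,203). Next I'll measure the poses from the deck corners and the head.

```bash
cat > h.py <<'E'
import cv2,numpy as np
from station import ctrl
def ray(c,uv,z):
    T=np.array(c["world_from_camera"]);d=T[:3,:3]@np.array([(uv[0]-c["cx"])/c["fx"],-(uv[1]-c["cy"])/c["fy"],-1.0])
    o=T[:3,3];return o+d*(z-o[2])/d[2]
def proj(c,p):
    T=np.array(c["world_from_camera"]);q=T[:3,:3].T@(np.array(p)-T[:3,3])
    return np.array([c["cx"]+c["fx"]*q[0]/-q[2],c["cy"]-c["fy"]*q[1]/-q[2]])
def tool():
    o=ctrl.get_obs();print("t",round(float(o["time_s"]),2),"pos",np.round(o["ee_pos"],4),"rot",np.round(o["eef_rot"],3),"F",np.round(o["force"],1),"w",round(float(o["grip_width"]),4));return o
E
python3 - <<'E'
from h import *
L=np.array([[.12,.14],[.12,-.14],[-.12,-.14],[-.12,.14]])  # TL TR BR BL
def fit(W):
    W=W[:,:2];cw=W.mean(0);A=L-L.mean(0);B=W-cw
    th=np.arctan2((A[:,0]*B[:,1]-A[:,1]*B[:,0]).sum(),(A*B).sum())
    R=np.array([[np.cos(th),-np.sin(th)],[np.sin(th),np.cos(th)]])
    return cw,th,np.abs(B-A@R.T).max()
t=ctrl.camera("top");s=ctrl.camera("side")
P=np.array([[60,100],[490,58],[540,425],[105,478]])/5+[230,130]
# contour refinement
im=np.ascontiguousarray(t["pixels"]);hsv=cv2.cvtColor(im,cv2.COLOR_BGR2HSV)
m=((hsv[...,1]<45)&(hsv[...,2]>90)).astype(np.uint8)*255
r=np.zeros_like(m);r[135:232,238:345]=m[135:232,238:345];r=cv2.morphologyEx(r,cv2.MORPH_OPEN,np.ones((3,3)))
r=cv2.morphologyEx(r,cv2.MORPH_CLOSE,np.ones((9,9)))
c=max(cv2.findContours(r,0,1)[0],key=cv2.contourArea);b=cv2.boxPoints(cv2.minAreaRect(c));print("box",b.round(1).tolist())
print("top",fit(np.array([ray(t,p,.11) for p in P])))
S=np.array([[420,42],[553,348],[130,405],[58,85]])/5+[210,180]
print("side",fit(np.array([ray(s,p,.11) for p in S])))
for n,p,z in(("grip",(331,370),.151),("headbar slot",(296,188),.15)):
    print(n,ray(t,np.array(p)/5+[230,130],z))
for n,p,z in(("grip",(175,185),.151),("headbar slot",(370,143),.15)):
    print("side",n,ray(s,np.array(p)/5+[210,180],z))
for n,p,z in(("bottle",(208,194),.16),("tin",(366,161),.06),("blk",(215,155),.03),("red1",(298,256),.12),("blue1",(369,228),.12),("blue2",(256,116),.1),("red2",(349,120),.1)):
    print(n,ray(t,p,z).round(3))
tool()
E
```

```text
box [[240.5, 151.6999969482422], [327.1000061035156, 140.0], [337.1000061035156, 214.10000610351562], [250.5, 225.6999969482422]]
top (array([ 0.5743755 , -0.12625343]), np.float64(0.12613608621704475), np.float64(0.0022374357725646887))
side (array([ 0.57482608, -0.12876141]), np.float64(0.14793032809652293), np.float64(0.004481965623299916))
grip [ 0.50606647 -0.14104639  0.151     ]
headbar slot [ 0.61822383 -0.1190821   0.15      ]
side grip [ 0.50758317 -0.15335658  0.151     ]
side headbar slot [ 0.62088458 -0.11972109  0.15      ]
bottle [0.533 0.129 0.16 ]
tin [ 0.655 -0.387  0.06 ]
blk [0.672 0.119 0.03 ]
red1 [ 0.345 -0.152  0.12 ]
blue1 [ 0.434 -0.376  0.12 ]
blue2 [ 0.791 -0.016  0.1  ]
red2 [ 0.783 -0.319  0.1  ]
t 0.25 pos [0.2176 0.5051 0.3024] rot [-3.141 -0.     2.735] F [ 0.3  0.2 -1.1] w 0.0938
```

```bash
python3 -m pendant '[{"tx":-0.7,"ty":-0.65,"grip":-1},{"tx":-0.7,"ty":-0.65,"grip":-1},{"tx":-0.7,"ty":-0.65,"grip":-1},{"tx":-0.7,"ty":-0.65,"grip":-1},{"tx":-0.7,"ty":-0.65,"grip":-1},{"tx":-0.7,"ty":-0.65,"grip":-1},{"tx":-0.7,"ty":-0.65,"grip":-1},{"tx":-0.7,"ty":-0.65,"grip":-1}]' 20; python3 -m pendant '[{"tx":-0.7,"ty":-0.65,"grip":-1},{"tx":-0.7,"ty":-0.65,"grip":-1},{"tx":-0.7,"ty":-0.65,"grip":-1},{"tx":-0.7,"ty":-0.65,"grip":-1},{"grip":-1}]'
```

```text
$[0]: bad value
$[0]: bad value
```

```bash
python3 -m pendant '[{"rx":0,"ry":0,"rz":0,"tx":-0.7,"ty":-0.65,"tz":0,"grip":-1},{"rx":0,"ry":0,"rz":0,"tx":-0.7,"ty":-0.65,"tz":0,"grip":-1},{"rx":0,"ry":0,"rz":0,"tx":-0.7,"ty":-0.65,"tz":0,"grip":-1},{"rx":0,"ry":0,"rz":0,"tx":-0.7,"ty":-0.65,"tz":0,"grip":-1},{"rx":0,"ry":0,"rz":0,"tx":-0.7,"ty":-0.65,"tz":0,"grip":-1},{"rx":0,"ry":0,"rz":0,"tx":-0.7,"ty":-0.65,"tz":0,"grip":-1},{"rx":0,"ry":0,"rz":0,"tx":-0.7,"ty":-0.65,"tz":0,"grip":-1},{"rx":0,"ry":0,"rz":0,"tx":-0.7,"ty":-0.65,"tz":0,"grip":-1}]' 20
```

```text
time_s: 0.92
ee_pos: [0.3418, 0.2184, 0.3005]
eef_rot: [-3.14, -0.001, 2.745]
force: [0.1, 0.6, -0.1]
grip_width: 0.0941
```

```bash
python3 -m pendant '[{"rx":0,"ry":0,"rz":0,"tx":-0.7,"ty":-0.65,"tz":0,"grip":-1},{"rx":0,"ry":0,"rz":0,"tx":-0.7,"ty":-0.65,"tz":0,"grip":-1},{"rx":0,"ry":0,"rz":0,"tx":-0.7,"ty":-0.65,"tz":0,"grip":-1},{"rx":0,"ry":0,"rz":0,"tx":-0.7,"ty":-0.65,"tz":0,"grip":-1},{"rx":0,"ry":0,"rz":0,"tx":-0.7,"ty":-0.65,"tz":0,"grip":-1},{"rx":0,"ry":0,"rz":0,"tx":-0.7,"ty":-0.65,"tz":0,"grip":-1},{"rx":0,"ry":0,"rz":0,"tx":-0.7,"ty":-0.65,"tz":0,"grip":-1},{"rx":0,"ry":0,"rz":0,"tx":-0.7,"ty":-0.65,"tz":0,"grip":-1}]' 20
python3 -m pendant '[{"rx":0,"ry":0,"rz":-1,"tx":-0.4,"ty":-0.4,"tz":0,"grip":-1},{"rx":0,"ry":0,"rz":-1,"tx":-0.4,"ty":-0.4,"tz":0,"grip":-1},{"rx":0,"ry":0,"rz":-1,"tx":0,"ty":0,"tz":0,"grip":-1},{"rx":0,"ry":0,"rz":-1,"tx":0,"ty":0,"tz":0,"grip":-1},{"rx":0,"ry":0,"rz":-1,"tx":0,"ty":0,"tz":0,"grip":-1},{"rx":0,"ry":0,"rz":-1,"tx":0,"ty":0,"tz":0,"grip":-1},{"rx":0,"ry":0,"rz":-1,"tx":0,"ty":0,"tz":0,"grip":-1},{"rx":0,"ry":0,"rz":0,"tx":0,"ty":0,"tz":0,"grip":-1}]' 20
python3 - <<'E'
from h import *
o=tool();print(o["qpos"].round(2))
c=ctrl.camera("wrist");cv2.imwrite("pics/w1.png",np.ascontiguousarray(c["pixels"]))
E
```

```text
time_s: 1.58
ee_pos: [0.4701, -0.076, 0.3025]
eef_rot: [3.141, 0.003, 2.745]
force: [2.0, 0.5, -0.5]
grip_width: 0.0941
time_s: 2.25
ee_pos: [0.4905, -0.1282, 0.3006]
eef_rot: [-3.141, 0.001, -3.037]
force: [0.0, 0.2, 0.2]
grip_width: 0.0943
t 2.25 pos [ 0.4905 -0.1282  0.3006] rot [-3.141e+00  1.000e-03 -3.037e+00] F [0.  0.2 0.2] w 0.0943
[-0.33  0.21  1.64 -0.    1.29 -2.  ]
```

View pics/w1.png

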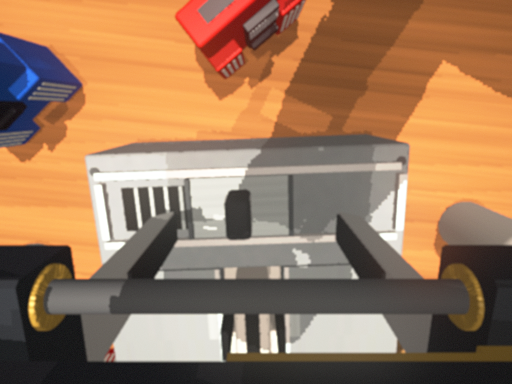

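Run:
```python
import cv2
a=cv2.imread("pics/w1.png")[130:280,80:420]
cv2.imwrite("pics/w1c.png",cv2.resize(a,(782,345),interpolation=cv2.INTER_CUBIC))
```

```text
(no output)
```

View pics/w1c.png

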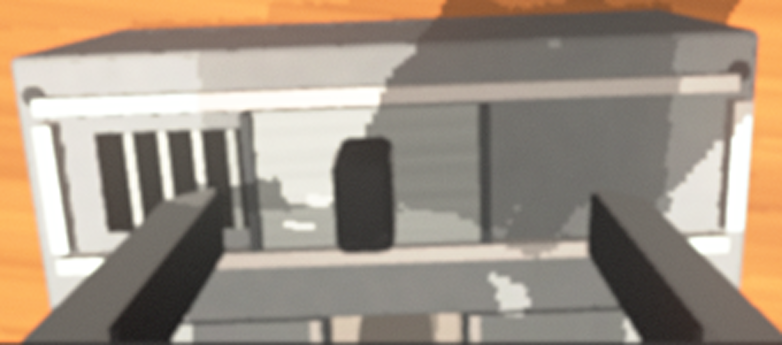

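Run:
```python
from h import *
c=ctrl.camera("wrist");f=lambda x,y:np.array([x/2.3+80,y/2.3+130])
A=ray(c,f(13,62),.11);B=ray(c,f(755,37),.11);print(A,B,np.linalg.norm(A-B))
d=(B-A)[:2];th=np.arctan2(-d[0],d[1]);print("th",th)
print("cam",np.array(c["world_from_camera"])[:3,3], "nadir",proj(c,[*np.array(c["world_from_camera"])[:2,3],0.1]))
m=(A+B)[:2]/2;ex=np.array([np.cos(th),np.sin(th)]);ey=np.array([-ex[1],ex[0]])
O=m+.12*ex;print("origin",O)
# ends of grip's top face right edge (x=392) & left
for p in((392,140),(392,248),(350,140),(337,248),(335,165)):
  w=ray(c,f(*p),.151)[:2];w0=ray(c,f(*p),.115)[:2];print(p,"top",[round(float((w-O)@ex),4),round(float((w-O)@ey),4)],"bot",[round(float((w0-O)@ex),4),round(float((w0-O)@ey),4)])
# plate edges
for p in((245,180),(485,180)):
  w=ray(c,f(*p),.113)[:2];print("plate",(w-O)@ex,(w-O)@ey)
```

```text
[ 0.47623875 -0.27567275  0.11      ] [ 0.43926362 -0.00411419  0.11      ] 0.27406425133699364
th 0.13532676288495113
cam [ 0.42294318 -0.13476559  0.38181425] nadir [256.40947754 110.22643793]
origin [ 0.57665406 -0.12370378]
(392, 140) top [-0.0958, 0.0034] bot [-0.0867, 0.0024]
(392, 248) top [-0.0586, 0.002] bot [-0.0437, 0.0008]
(350, 140) top [-0.0962, -0.0102] bot [-0.0873, -0.0133]
(337, 248) top [-0.0592, -0.0164] bot [-0.0444, -0.0205]
(335, 165) top [-0.088, -0.0155] bot [-0.0778, -0.0194]
plate -0.0724238898842958 -0.05419628238975142
plate -0.06936003419196791 0.03712202937074686
```

```bash
python3 -m pendant '[{"rx":0,"ry":0,"rz":-0.4,"tx":-0.36,"ty":-0.39,"tz":0,"grip":-1},{"rx":0,"ry":0,"rz":0,"tx":0,"ty":0,"tz":0.7,"grip":-1},{"rx":0,"ry":0,"rz":0,"tx":0,"ty":0,"tz":0.7,"grip":-1},{"rx":0,"ry":0,"rz":0,"tx":0,"ty":0,"tz":0,"grip":-1}]' 20
python3 - <<'E'
from h import *
tool()
c=ctrl.camera("wrist");cv2.imwrite("pics/w2.png",np.ascontiguousarray(c["pixels"]))
E
```

```text
time_s: 2.68
ee_pos: [0.5076, -0.1427, 0.2447]
eef_rot: [-3.139, 0.005, -3.023]
force: [0.2, -0.1, -0.7]
grip_width: 0.0939
t 2.68 pos [ 0.5076 -0.1427  0.2447] rot [-3.139  0.005 -3.023] F [ 0.2 -0.1 -0.7] w 0.0939
```

View pics/w2.png

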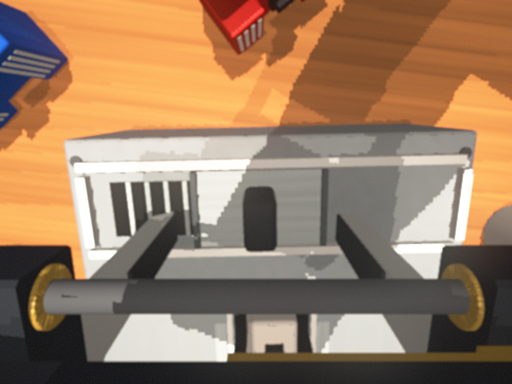

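The block is at (260,218), between the finger tips at columns 175 and 338. I'll go down and close on it.

```bash
python3 -m pendant '[{"rx":0,"ry":0,"rz":-0.15,"tx":0,"ty":0,"tz":0.68,"grip":-1},{"rx":0,"ry":0,"rz":0,"tx":0,"ty":0,"tz":0,"grip":-1},{"rx":0,"ry":0,"rz":0,"tx":0,"ty":0,"tz":0,"grip":1},{"rx":0,"ry":0,"rz":0,"tx":0,"ty":0,"tz":0,"grip":1},{"rx":0,"ry":0,"rz":0,"tx":0,"ty":0,"tz":0,"grip":1},{"rx":0,"ry":0,"rz":0,"tx":0,"ty":0,"tz":0,"grip":1},{"rx":0,"ry":0,"rz":0,"tx":0,"ty":0,"tz":0,"grip":1},{"rx":0,"ry":0,"rz":0,"tx":0,"ty":0,"tz":0,"grip":1}]' 20
```

```text
time_s: 3.4
ee_pos: [0.511, -0.1433, 0.2315]
eef_rot: [-3.132, 0.017, -3.017]
force: [-0.7, 0.0, -0.2]
grip_width: 0.0576
```

```bash
python3 -m pendant '[{"rx":0,"ry":0,"rz":0,"tx":0,"ty":0,"tz":0,"grip":1},{"rx":0,"ry":0,"rz":0,"tx":0,"ty":0,"tz":0,"grip":1}]' 20
python3 - <<'E'
from h import *
tool()
c=ctrl.camera("wrist");cv2.imwrite("pics/w3.png",np.ascontiguousarray(c["pixels"]))
E
```

```text
time_s: 3.57
ee_pos: [0.5111, -0.1434, 0.2322]
eef_rot: [-3.132, 0.018, -3.018]
force: [0.2, -0.6, 1.4]
grip_width: 0.0442
t 3.57 pos [ 0.5111 -0.1434  0.2322] rot [-3.132  0.018 -3.018] F [ 0.2 -0.6  1.4] w 0.0442
```

View pics/w3.png

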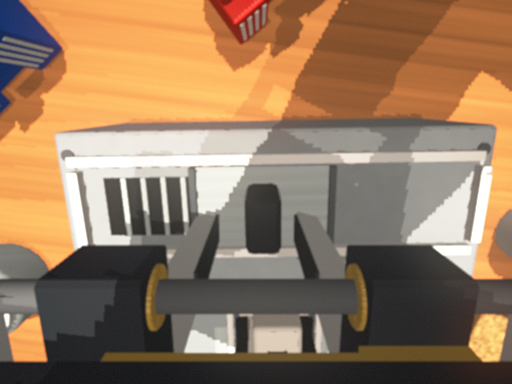

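```bash
python3 - <<'E'
from h import *
o=tool();print(o["qpos"].round(3),o["joint_vel"].round(3),o["tau"].round(1),o["moment"].round(2))
E
python3 -m pendant '[{"rx":0,"ry":0,"rz":0,"tx":0,"ty":0,"tz":0,"grip":1},{"rx":0,"ry":0,"rz":0,"tx":0,"ty":0,"tz":0,"grip":1},{"rx":0,"ry":0,"rz":0,"tx":0,"ty":0,"tz":0,"grip":1},{"rx":0,"ry":0,"rz":0,"tx":0,"ty":0,"tz":0,"grip":1}]' 20
```

```text
t 3.62 pos [ 0.5111 -0.1434  0.2322] rot [-3.132  0.018 -3.017] F [-0.   0.2  0.4] w 0.0403
[-0.342  0.319  1.668 -0.     1.134 -2.037] [ 0.002  0.005  0.001  0.    -0.002 -0.001] [ -0.  -51.6 -32.6  -0.    0.   -0. ] [0.1  0.01 0.05]
time_s: 3.95
ee_pos: [0.5111, -0.1431, 0.2321]
eef_rot: [-3.133, 0.018, -3.017]
force: [-0.3, 0.4, 0.7]
grip_width: 0.02
```

Only the tips overlap the block, by 16 mm, but at 20 mm opening the hold is good enough for 2 N of friction. I'll slide the gate toward -y.

```bash
python3 -m pendant '[{"rx":0,"ry":0,"rz":0,"tx":0,"ty":-0.25,"tz":0,"grip":1},{"rx":0,"ry":0,"rz":0,"tx":0,"ty":-0.25,"tz":0,"grip":1},{"rx":0,"ry":0,"rz":0,"tx":0,"ty":-0.25,"tz":0,"grip":1},{"rx":0,"ry":0,"rz":0,"tx":0,"ty":-0.25,"tz":0,"grip":1},{"rx":0,"ry":0,"rz":0,"tx":0,"ty":-0.2,"tz":0,"grip":1},{"rx":0,"ry":0,"rz":0,"tx":0,"ty":0,"tz":0,"grip":1}]' 20; python3 -c "
from h import *
tool()"
```

```text
time_s: 4.45
ee_pos: [0.5183, -0.1957, 0.2321]
eef_rot: [-3.134, 0.02, -3.017]
force: [2.6, 2.5, 1.8]
grip_width: 0.02
t 4.45 pos [ 0.5183 -0.1957  0.2321] rot [-3.134  0.02  -3.017] F [2.6 2.5 1.8] w 0.02
```

```bash
python3 -m pendant '[{"rx":0,"ry":0,"rz":0,"tx":0,"ty":-0.1,"tz":0,"grip":1},{"rx":0,"ry":0,"rz":0,"tx":0,"ty":-0.1,"tz":0,"grip":1},{"rx":0,"ry":0,"rz":0,"tx":0,"ty":-0.1,"tz":0,"grip":1},{"rx":0,"ry":0,"rz":0,"tx":0,"ty":-0.05,"tz":0,"grip":1}]' 20; python3 -c "
from h import *
tool()
c=ctrl.camera('side');cv2.imwrite('pics/s4.png',cv2.resize(np.ascontiguousarray(c['pixels'])[170:290,200:350],None,fx=5,fy=5,interpolation=2))"
```

```text
time_s: 4.78
ee_pos: [0.5199, -0.2052, 0.2319]
eef_rot: [3.133, 0.018, -3.017]
force: [-1.2, 16.3, 4.7]
grip_width: 0.0198
t 4.78 pos [ 0.5199 -0.2052  0.2319] rot [ 3.133  0.018 -3.017] F [-1.2 16.3  4.7] w 0.0198
```

View pics/s4.png

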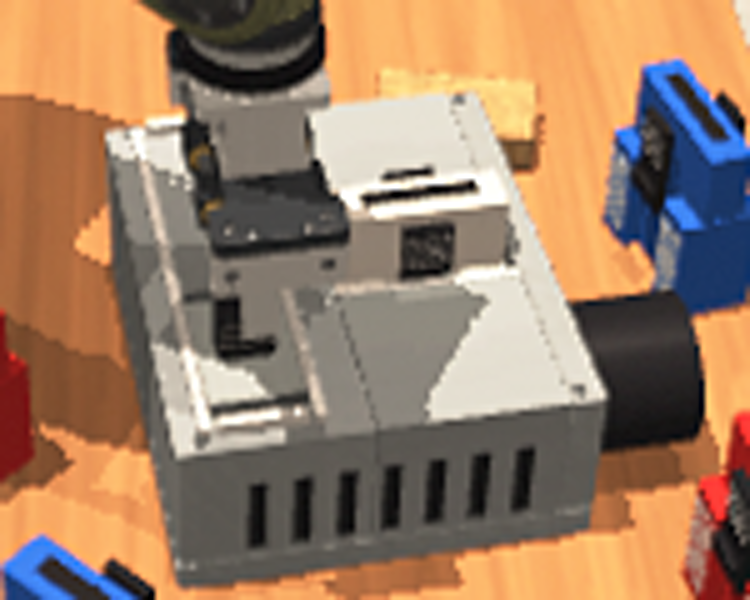

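The force rose to 16 N at the expected shut position (TCP y -0.205, predicted -0.206), and the side view shows the plate over the grille. I'll release, rise and check.

```bash
python3 -m pendant '[{"rx":0,"ry":0,"rz":0,"tx":0,"ty":0,"tz":0,"grip":-1},{"rx":0,"ry":0,"rz":0,"tx":0,"ty":0,"tz":0,"grip":-1},{"rx":0,"ry":0,"rz":0,"tx":0,"ty":0,"tz":0,"grip":-1},{"rx":0,"ry":0,"rz":0,"tx":0,"ty":0,"tz":-0.3,"grip":-1},{"rx":0,"ry":0,"rz":0,"tx":0,"ty":0,"tz":-0.6,"grip":-1},{"rx":0,"ry":0,"rz":0,"tx":0,"ty":0,"tz":-0.6,"grip":-1},{"rx":0,"ry":0,"rz":0,"tx":0,"ty":0,"tz":-0.6,"grip":-1},{"rx":0,"ry":0,"rz":0,"tx":0,"ty":0,"tz":0,"grip":-1}]' 20; python3 -c "
from h import *
tool()
c=ctrl.camera('wrist');cv2.imwrite('pics/w5.png',np.ascontiguousarray(c['pixels']))"
```

```text
time_s: 5.5
ee_pos: [0.5169, -0.2079, 0.3179]
eef_rot: [3.134, 0.01, -3.017]
force: [0.0, 0.4, 1.1]
grip_width: 0.0697
t 5.5 pos [ 0.5169 -0.2079  0.3179] rot [ 3.134  0.01  -3.017] F [0.  0.4 1.1] w 0.0697
```

View pics/w5.png

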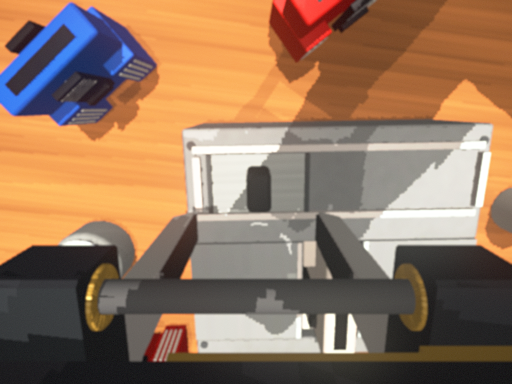

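```bash
python3 -m pendant '[{"rx":0.1,"ry":0.14,"rz":-0.1,"tx":0,"ty":0,"tz":0,"grip":-1},{"rx":0,"ry":0,"rz":0,"tx":-0.7,"ty":0.46,"tz":0,"grip":-1},{"rx":0,"ry":0,"rz":0,"tx":-0.7,"ty":0.46,"tz":0,"grip":-1},{"rx":0,"ry":0,"rz":0,"tx":-0.7,"ty":0.46,"tz":0,"grip":-1},{"rx":0,"ry":0,"rz":0,"tx":-0.6,"ty":0.46,"tz":0,"grip":-1},{"rx":0,"ry":0,"rz":0,"tx":0,"ty":0,"tz":0,"grip":-1}]' 20; python3 -c "
from h import *
tool()
c=ctrl.camera('wrist');cv2.imwrite('pics/w6.png',np.ascontiguousarray(c['pixels']))"
```

```text
time_s: 6.05
ee_pos: [0.6159, -0.1198, 0.309]
eef_rot: [-3.141, -0.012, -3.014]
force: [-0.7, -0.2, -0.3]
grip_width: 0.0941
t 6.05 pos [ 0.6159 -0.1198  0.309 ] rot [-3.141 -0.012 -3.014] F [-0.7 -0.2 -0.3] w 0.0941
```

View pics/w6.png

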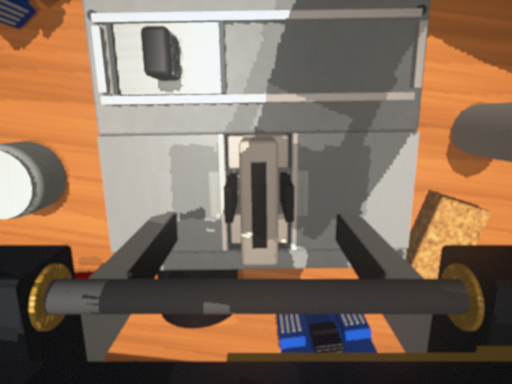

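Run:
```python
from h import *
c=ctrl.camera("wrist");im=np.ascontiguousarray(c["pixels"])
cv2.imwrite("pics/w6c.png",cv2.resize(im[120:275,200:320],None,fx=3.8,fy=3.8,interpolation=2))
```

```text
(no output)
```

View pics/w6c.png

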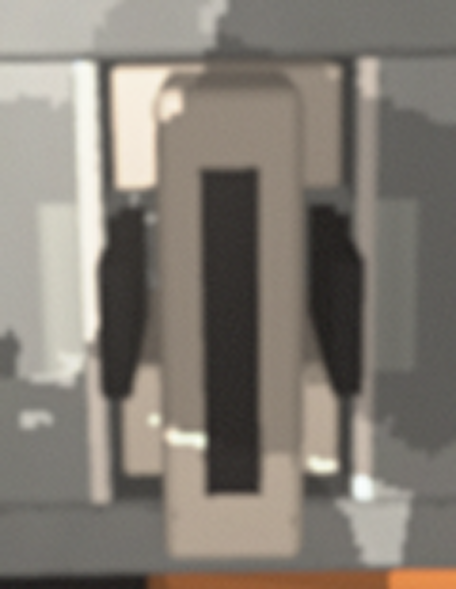

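Run:
```python
from h import *
c=ctrl.camera("wrist");f=lambda x,y:np.array([x/3.8+200,y/3.8+120])
R=lambda x,y,z:ray(c,f(x,y),z)
n=(R(203,170,.15)+R(258,170,.15))/2;fa=(R(206,493,.15)+R(260,493,.15))/2
print("slot",n,fa,(n+fa)/2,"th",np.arctan2(*(fa-n)[[1,0]]))
l=[(R(160,120,.15)+R(300,120,.15))/2,(R(166,540,.15)+R(298,540,.15))/2];print("bar",l,np.arctan2(*(l[1]-l[0])[[1,0]]))
print("bar x ends",R(229,90,.15),R(232,557,.15))
# well corners at deck: outer edges of lips
for p in((78,62),(376,62),(100,500),(372,500)):print(p,R(*p,.11))
g=lambda u,v,z:ray(c,(u,v),z)
print("plate R edge",g(223,60,.113)); 
O=np.array([.5755,-.125]);th=.132;ex=np.array([np.cos(th),np.sin(th)]);ey=np.array([-ex[1],ex[0]])
w=g(223,60,.113)[:2]-O;print(w@ex,w@ey)
w=(n+fa)[:2]/2-O;print("slot ext",w@ex,w@ey)
```

```text
slot [ 0.5838968  -0.12267035  0.15      ] [ 0.65244103 -0.11320776  0.15      ] [ 0.61816892 -0.11793906  0.15      ] th 0.13718371749144428
bar [array([ 0.57400191, -0.12405951,  0.15      ]), array([ 0.66317098, -0.11202194,  0.15      ])] 0.13418589132010234
bar x ends [ 0.56816731 -0.1250168   0.15      ] [ 0.66709064 -0.11150964  0.15      ]
(78, 62) [ 0.56961008 -0.15913459  0.11      ]
(376, 62) [ 0.56102682 -0.09160766  0.11      ]
(100, 500) [ 0.67582213 -0.14277841  0.11      ]
(372, 500) [ 0.6673028  -0.07592748  0.11      ]
plate R edge [ 0.50773744 -0.16311235  0.113     ]
-0.07218929934624081 -0.02886209469350623
slot ext 0.04322706550206282 0.001383563754631013
```

```bash
python3 -m pendant '[{"rx":0,"ry":-0.17,"rz":-0.1,"tx":-0.07,"ty":0.035,"tz":0,"grip":-1},{"rx":0,"ry":0,"rz":0,"tx":0,"ty":0,"tz":0.3,"grip":-1},{"rx":0,"ry":0,"rz":0,"tx":0,"ty":0,"tz":0.4,"grip":-1},{"rx":0,"ry":0,"rz":0,"tx":0,"ty":0,"tz":0.4,"grip":-1},{"rx":0,"ry":0,"rz":0,"tx":0,"ty":0,"tz":0.2,"grip":-1},{"rx":0,"ry":0,"rz":0,"tx":0,"ty":0,"tz":0,"grip":-1}]' 25; python3 -c "
from h import *
tool()
c=ctrl.camera('wrist');cv2.imwrite('pics/w7.png',np.ascontiguousarray(c['pixels']))"
```

```text
time_s: 6.7
ee_pos: [0.6131, -0.1261, 0.2536]
eef_rot: [-3.139, 0.001, -3.015]
force: [-0.4, -0.3, -0.2]
grip_width: 0.0942
t 6.7 pos [ 0.6131 -0.1261  0.2536] rot [-3.139e+00  1.000e-03 -3.015e+00] F [-0.4 -0.3 -0.2] w 0.0942
```

View pics/w7.png

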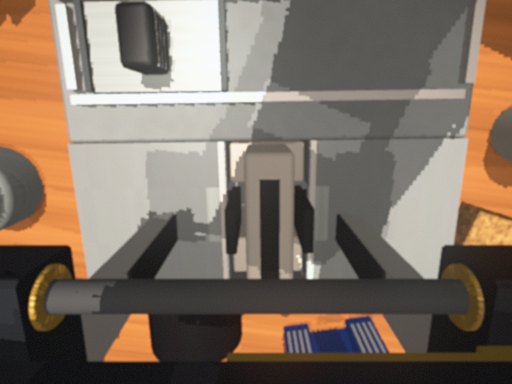

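The drift is about 6 mm in x and 8 mm in y, so I'll correct that before descending further.

```bash
python3 -m pendant '[{"rx":-0.03,"ry":0,"rz":-0.12,"tx":-0.16,"ty":0.18,"tz":0,"grip":-1},{"rx":0,"ry":0,"rz":0,"tx":0,"ty":0,"tz":0,"grip":-1}]'
```

```text
time_s: 6.92
ee_pos: [0.619, -0.1184, 0.2555]
eef_rot: [-3.141, 0.003, -3.007]
force: [-0.8, 0.3, -1.2]
grip_width: 0.094
```

Aligned. I'll descend about 41 mm in small steps.

```bash
python3 -m pendant '[{"rx":0,"ry":0,"rz":0,"tx":0,"ty":0,"tz":0.25,"grip":-1},{"rx":0,"ry":0,"rz":0,"tx":0,"ty":0,"tz":0.25,"grip":-1},{"rx":0,"ry":0,"rz":0,"tx":0,"ty":0,"tz":0.25,"grip":-1},{"rx":0,"ry":0,"rz":0,"tx":0,"ty":0,"tz":0,"grip":-1}]'
```

```text
time_s: 7.25
ee_pos: [0.6198, -0.1178, 0.2243]
eef_rot: [-3.14, 0.006, -3.006]
force: [-0.4, 0.5, -0.5]
grip_width: 0.0938
```

```bash
python3 -m pendant '[{"rx":0,"ry":0.08,"rz":0,"tx":0.02,"ty":0,"tz":0.25,"grip":-1},{"rx":0,"ry":0,"rz":0,"tx":0,"ty":0,"tz":0,"grip":-1}]';  python3 -c "
from h import *
tool()
c=ctrl.camera('wrist');cv2.imwrite('pics/w8.png',np.ascontiguousarray(c['pixels']))"
```

```text
time_s: 7.42
ee_pos: [0.6188, -0.1179, 0.2125]
eef_rot: [-3.14, -0.002, -3.006]
force: [0.3, 0.2, -0.4]
grip_width: 0.0938
t 7.42 pos [ 0.6188 -0.1179  0.2125] rot [-3.140e+00 -2.000e-03 -3.006e+00] F [ 0.3  0.2 -0.4] w 0.0938
```

View pics/w8.png

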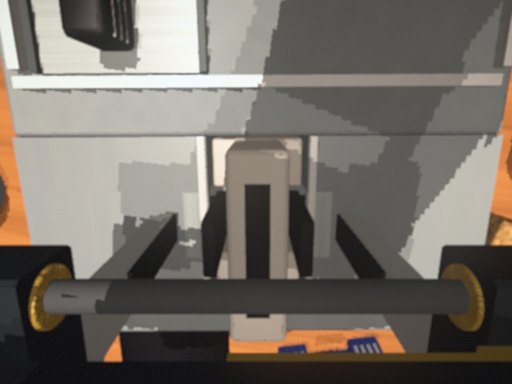

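The head is centred at column 257 between the fingers, so I'll pinch it at 30 N.

```bash
python3 -m pendant '[{"rx":0,"ry":0,"rz":0,"tx":0,"ty":0,"tz":0,"grip":1},{"rx":0,"ry":0,"rz":0,"tx":0,"ty":0,"tz":0,"grip":1},{"rx":0,"ry":0,"rz":0,"tx":0,"ty":0,"tz":0,"grip":1},{"rx":0,"ry":0,"rz":0,"tx":0,"ty":0,"tz":0,"grip":1},{"rx":0,"ry":0,"rz":0,"tx":0,"ty":0,"tz":0,"grip":1},{"rx":0,"ry":0,"rz":0,"tx":0,"ty":0,"tz":0,"grip":1},{"rx":0,"ry":0,"rz":0,"tx":0,"ty":0,"tz":0,"grip":1},{"rx":0,"ry":0,"rz":0,"tx":0,"ty":0,"tz":0,"grip":1}]' 30; python3 -m pendant '[{"rx":0,"ry":0,"rz":0,"tx":0,"ty":0,"tz":0,"grip":1},{"rx":0,"ry":0,"rz":0,"tx":0,"ty":0,"tz":0,"grip":1},{"rx":0,"ry":0,"rz":0,"tx":0,"ty":0,"tz":0,"grip":1},{"rx":0,"ry":0,"rz":0,"tx":0,"ty":0,"tz":0,"grip":1}]' 30
```

```text
time_s: 8.13
ee_pos: [0.6196, -0.1182, 0.2156]
eef_rot: [-3.139, 0.003, -3.006]
force: [0.0, -0.3, -0.8]
grip_width: 0.0442
time_s: 8.47
ee_pos: [0.6197, -0.118, 0.2158]
eef_rot: [-3.139, 0.003, -3.006]
force: [0.2, 0.8, -0.1]
grip_width: 0.041
```

```bash
python3 -c "
from h import *
tool()
c=ctrl.camera('wrist');cv2.imwrite('pics/w9.png',np.ascontiguousarray(c['pixels']))"
```

```text
t 8.47 pos [ 0.6197 -0.118   0.2158] rot [-3.139e+00  3.000e-03 -3.006e+00] F [ 0.2  0.8 -0.1] w 0.041
```

View pics/w9.png

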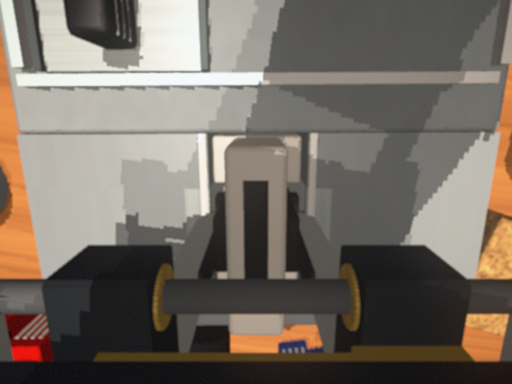

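```bash
python3 -m pendant '[{"rx":0,"ry":0,"rz":0,"tx":0,"ty":0,"tz":0,"grip":1},{"rx":0,"ry":0,"rz":0,"tx":0,"ty":0,"tz":-0.08,"grip":1},{"rx":0,"ry":0,"rz":0,"tx":0,"ty":0,"tz":-0.15,"grip":1},{"rx":0,"ry":0,"rz":0,"tx":0,"ty":0,"tz":-0.15,"grip":1},{"rx":0,"ry":0,"rz":0,"tx":0,"ty":0,"tz":0,"grip":1}]' 30;  python3 -c "
from h import *
tool()
c=ctrl.camera('wrist');cv2.imwrite('pics/w10.png',np.ascontiguousarray(c['pixels']))
c=ctrl.camera('side');cv2.imwrite('pics/s10.png',cv2.resize(np.ascontiguousarray(c['pixels'])[130:290,200:350],None,fx=3.6,fy=3.6,interpolation=2))"
```

```text
time_s: 8.93
ee_pos: [0.6193, -0.1181, 0.2314]
eef_rot: [-3.139, 0.001, -3.006]
force: [0.4, -0.1, -2.4]
grip_width: 0.0409
t 8.93 pos [ 0.6193 -0.1181  0.2314] rot [-3.139e+00  1.000e-03 -3.006e+00] F [ 0.4 -0.1 -2.4] w 0.0409
```

View pics/w10.png

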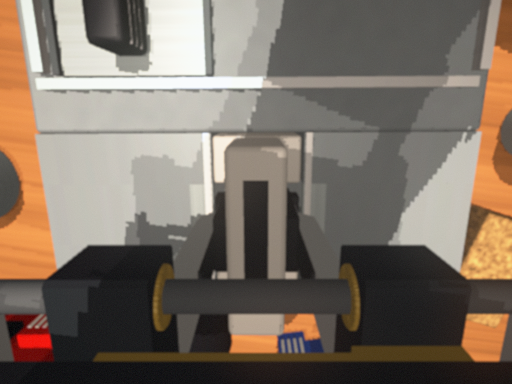

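View pics/s10.png

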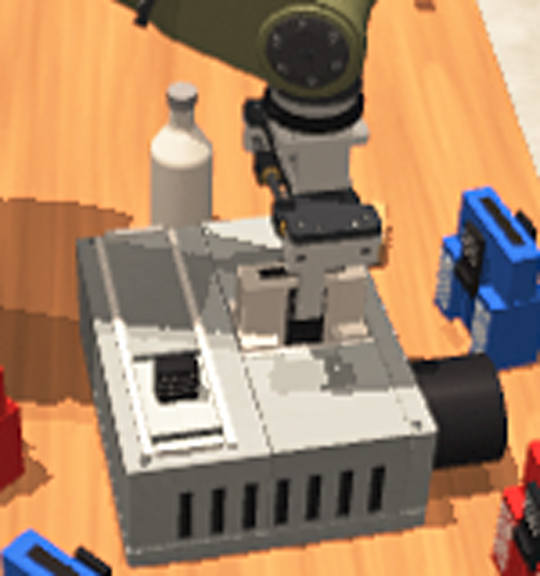

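The head keeps its place relative to the hand, the wrist carries a load, and the gate stays shut. The cassette is released, so I'll keep lifting.

```bash
python3 -m pendant '[{"rx":0,"ry":0,"rz":0,"tx":0,"ty":0,"tz":-0.2,"grip":1},{"rx":0,"ry":0,"rz":0,"tx":0,"ty":0,"tz":-0.25,"grip":1},{"rx":0,"ry":0,"rz":0,"tx":0,"ty":0,"tz":-0.25,"grip":1},{"rx":0,"ry":0,"rz":0,"tx":0,"ty":0,"tz":-0.25,"grip":1},{"rx":0,"ry":0,"rz":0,"tx":0,"ty":0,"tz":-0.15,"grip":1},{"rx":0,"ry":0,"rz":0,"tx":0,"ty":0,"tz":0,"grip":1}]' 30
```

```text
time_s: 9.53
ee_pos: [0.6191, -0.1179, 0.2795]
eef_rot: [-3.139, 0.001, -3.006]
force: [-0.3, 0.2, -2.5]
grip_width: 0.0411
```

```bash
python3 -m pendant '[{"rx":0,"ry":0,"rz":0,"tx":0,"ty":0,"tz":-0.2,"grip":1},{"rx":0,"ry":0,"rz":0,"tx":0,"ty":0,"tz":-0.3,"grip":1},{"rx":0,"ry":0,"rz":0,"tx":0,"ty":0,"tz":-0.3,"grip":1},{"rx":0,"ry":0,"rz":0,"tx":0,"ty":0,"tz":-0.3,"grip":1},{"rx":0,"ry":0,"rz":0,"tx":0,"ty":0,"tz":-0.3,"grip":1},{"rx":0,"ry":0,"rz":0,"tx":0,"ty":0,"tz":-0.2,"grip":1},{"rx":0,"ry":0,"rz":0,"tx":0,"ty":0,"tz":-0.1,"grip":1},{"rx":0,"ry":0,"rz":0,"tx":0,"ty":0,"tz":0,"grip":1}]' 30
python3 -m pendant '[{"rx":0,"ry":0,"rz":0,"tx":0,"ty":0,"tz":0,"grip":1},{"rx":0,"ry":0,"rz":0,"tx":0,"ty":0,"tz":0,"grip":1},{"rx":0,"ry":0,"rz":0,"tx":0,"ty":0,"tz":0,"grip":1},{"rx":0,"ry":0,"rz":0,"tx":0,"ty":0,"tz":0,"grip":1}]' 30
python3 -c "
from h import *
tool()
c=ctrl.camera('wrist');cv2.imwrite('pics/w11.png',np.ascontiguousarray(c['pixels']))
c=ctrl.camera('side');cv2.imwrite('pics/s11.png',cv2.resize(np.ascontiguousarray(c['pixels'])[110:290,200:370],None,fx=3.3,fy=3.3,interpolation=2))"
```

```text
time_s: 10.2
ee_pos: [0.6185, -0.1177, 0.3552]
eef_rot: [-3.139, 0.0, -3.006]
force: [-0.3, -0.7, -3.1]
grip_width: 0.0411
time_s: 10.53
ee_pos: [0.6183, -0.1177, 0.3535]
eef_rot: [-3.14, -0.002, -3.006]
force: [-0.3, 0.1, -3.5]
grip_width: 0.0411
t 10.53 pos [ 0.6183 -0.1177  0.3535] rot [-3.140e+00 -2.000e-03 -3.006e+00] F [-0.3  0.1 -3.5] w 0.0411
```

View pics/w11.png

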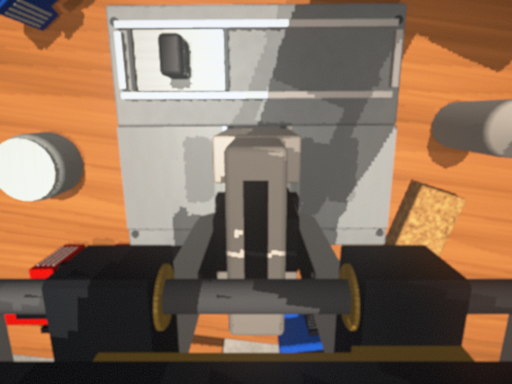

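View pics/s11.png

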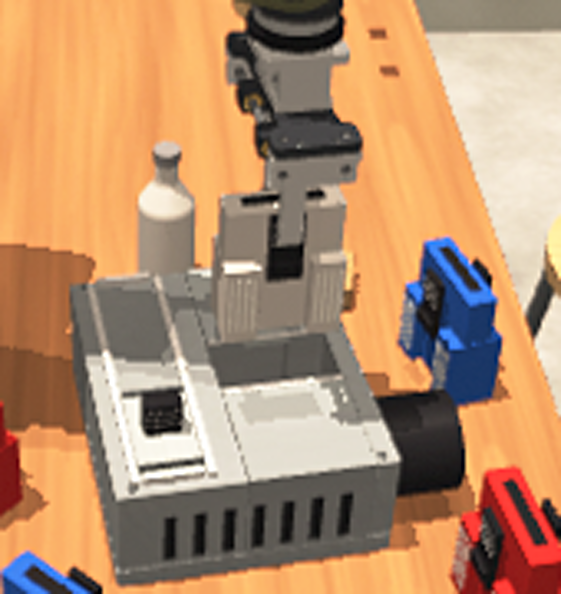

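The cassette hangs upright and still. The head is at about 0.27 m, the underside is roughly 50 mm above the deck, and the gate is still shut. I'll hand it in.

```bash
python3 -c "
from h import *
tool(); print(ctrl.hand_in()); tool()"
```

```text
t 10.63 pos [ 0.6183 -0.1177  0.3536] rot [-3.140e+00 -2.000e-03 -3.006e+00] F [-0.1 -1.2 -3.2] w 0.0412
the job is handed in; nothing more can be done
None
the job is handed in; nothing more can be done
```

I shut the gate, pinched both catches of the whitish cassette and lifted it straight up. I handed in at 10.6 s with it still held there; no verdict was reported.

**Gate:** I slid it about 62 mm until it met its stop at 16 N, within about 1 mm of where the shut position was predicted. The later pictures all show the plate over the grille and unmoved.

**Cassette:** At hand-in the hand was upright and steady with about 3 N of load. The head point was at about 0.27 m, computed from the lift travel, so the underside was about 50 mm clear of the deck. The wrist view showed the cassette had not slipped in the grip.

**Bystanders:** The glue bottle, wax tin and sanding block looked undisturbed in the last pictures. I did not measure their positions again.

**Checks that disagreed or could not be made:**
- **Grip opening:** it read 41 mm, where 44 mm was expected with both catches fully in. I took this as soft finger pads with both catches at their stops, but catch travel and finger forces could not be read directly.
- **Gate grasp:** the first descent onto the gate's grip stopped about 15 mm short. I slid the gate holding the block with 16 mm of the fingertips, and it did not slip.
- **Shut-plate edge:** in the wrist view it measured about 3 to 4 mm past its nominal place, on the shut side. I put that down to calibration and the assumed plate height.

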